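Set the inspection rest to 60 degrees and lean the bored plate on it

TASK

The bored plate (the one with the big round hole) is due for a check under slanting light: slide the inspection rest's toe stop to its long 60 degree line and lock it there by turning the wing a quarter turn clockwise, then take the plate from the wooden block and set it gently on the rest, centred, with its lower edge square in the stop and its face leaning back on the steel bar. Let go so that it stays leaning at 60 degrees, and leave the plain plate where it is.

Things in the scene. Friction and masses are not known exactly. Their poses are not given: they have to be found in the camera images.
- rest: The inspection rest, fixed to the table: an aluminium T-slot base 220 x 90 x 25 mm. Origin: centre of its underside; x along the slot (away from the robot at yaw 0), y across, z up. Two dark steel cheeks near its -x end carry a level steel bar. Nothing on it is taller than 109 mm.
- bar_mid (a point): Middle of the axis of the round steel lean bar (12 mm diameter, 120 mm long, along the rest's y), 103 mm above the table. A leaning plate lies on the +x upper side of this bar, its top pointing up and towards -x of the rest.
- line_60 (a point): Middle of the long scribed line (the middle one of three on each edge of the base's top; the two short ones mark 70 and 50 degrees), 25 mm above the table, at +39 mm in the rest's y. The stop is set when the mark on its side, which lies in the lip's face, is at this line.
- toe_stop (a joint): Position of the steel toe stop along the slot, m: 0 at the 70 degree line (nearest the bar), 0.015 at the long 60 degree line, 0.034 at the 50 degree line, 0.065 at the far end; it grows along the rest's +x. Loose (about 0.4 N of drag) while the clamp is open: a plate leaned on it then pushes it away.
- stop_ledge (a point): On the toe stop: the corner where its ledge meets its lip, mid width; moves with the stop, axes as the rest's. The ledge is a level steel floor 33 mm above the table, 58 mm wide, reaching 16 mm from here to -x; the lip rises 15.5 mm above it and its upright face looks to -x, towards the bar. The stop's flat top runs on 75 mm to +x and carries the clamp.
- clamp (a joint): Turn of the black clamp wing on top of the toe stop, rad: 0 = wing (and the T-bolt head under it) along the slot, loose; grows clockwise seen from above; 1.57 = wing square across the slot, tight; end stop 1.6. It bites from about 1.1. Stays where it is left; stiff, about 0.06 N m loose and 0.12 N m tight. Tight, it holds the stop against about 5 N.
- clamp_grip (a point): On the wing's axis, 48 mm beyond the lip (+x), 62 mm above the table: the middle of the wing, a black bar 56 mm long, 12 mm thick and 26 mm high (49 to 75 mm above the table). Its x axis runs along the wing and turns with it. Gripped across its thickness it serves both to slide the stop and to turn the clamp.
- bored_plate: The plate to be moved: aluminium, 110 mm wide (its y), 160 mm high (its z), 6 mm thick (its x), with a round hole of 60 mm in its middle and four small dark screw holes at the corners; 0.25 kg. Origin: middle of its lower edge face (middle of the thickness); z runs up to its top edge. It stands upright in the wooden block. The solid band above the hole is 50 mm high; grip across the thickness there.
- bored_top (a point): Middle of the bored plate's top edge, 160 mm from the origin along its z.
- blank_plate: The plain plate without the big hole, otherwise of the same size, axes and origin; stands in the other groove and stays there.
- plate_rack: Varnished wooden block 170 (x) x 80 (y) x 42 mm fixed to the table, origin at the centre of its underside, with two grooves across it (along its y) at x = -46 and +46 mm, each 8 mm wide and 30 mm deep (groove floor 12 mm above the table). A plate stands in each, its width along the block's y.

How it is judged (in metres and radians):
On the way, in this order (a step that is already met when the one before it is completed fails the run):
1. the toe stop stands at the 60 degree line (joint 0.015 within 0.006 m) and the clamp is turned to more than 1.25 rad, with the bored plate still away from the rest (value of joint toe_stop between 0.009 and 0.021 m and value of joint clamp above 1.25 rad and distance between bored_plate and stop_ledge above 0.06 m), for 0.2 s.
2. the bored plate leans on the bar at 60 degrees with its lower edge on the ledge, against the lip (angle between bored_plate's own z axis and vertical between 0.44 and 0.61 rad and z of bored_plate in the frame of stop_ledge below 0.006 m and x of bored_plate in the frame of stop_ledge above -0.01 m), for 0.2 s.
At the end, for the whole second after the job is handed in: Toe stop at the 60 degree line (joint 0.015 +-0.006 m), clamp over 1.25 rad; bored plate's lower edge on the ledge within 10 mm of the lip, 18 mm of the middle, square within 0.1 rad, leaning on the bar at 0.44 to 0.61 rad from upright; at rest and released (all of step 2 and value of joint toe_stop between 0.009 and 0.021 m and value of joint clamp above 1.25 rad and x of bored_top in the frame of stop_ledge below -0.05 m and x of bored_plate in the frame of stop_ledge below 0.002 m and y of bored_plate in the frame of stop_ledge between -0.018 and 0.018 m and z of bored_plate in the frame of stop_ledge above -0.003 m and angle between the y axis of bored_plate and the y axis of rest, either way round below 0.1 rad and linear speed of bored_plate below 0.01 m/s); the robot touches nothing.
It fails at once if the plain plate is pulled out of its groove or shoved about (moved more than 25 mm or tilted more than 0.25 rad) (distance of blank_plate from where it was at the start of the episode above 0.025 m or angle between blank_plate's own z axis and vertical above 0.25 rad).
It fails at once if the bored plate is dropped or rammed onto the rest (more than 60 N between them) (contact force between bored_plate and rest above 60 N).
It also fails if it takes over 51 s, if anything falls off the work surface, if the arm or the gripper's body presses on something with over 40 N, if the wrist force passes 120 N, or if a joint passes its speed limit or range.

ROBOT

A 7-joint arm with a two-finger parallel gripper is mounted at the origin on a cart in front of the work surface, level with it; the furniture and walls round the work are solid. World frame = base frame: x ahead of the robot, y to its left, z up, the work surface at z = 0. Lengths are in m, angles in degrees, forces in N, time in s.
With the tool pointing down it reaches from about 0.35 to 0.775 m from the base axis. Payload 3.1 kg.
Tool frame: the origin (TCP) lies on the centre line of the jaws, within the pads' length; the fingertips stand 11 mm ahead of it and the grasp point (between the pads) lies 8 mm behind it; z points along the fingers, y is the direction in which the jaws open and shut (so a half turn about z gives the same grasp; the last joint's range is limited). The gripper opens to 85 mm and grips with 20 to 120 N. Pads are 22 mm wide; open, the fingers measure 114 mm over their backs; the gripper's body (76 mm by 85 mm) begins 54 mm behind the grasp point. The pads swing forward as they close: fully open they stand 13 mm farther back than shut.
Start: joints at [-77.332, 17.813, 0.802, 86.603, -0.252, 75.585, -1.558], TCP at [0.143, 0.531, 0.242] pointing down, gripper open.
Joint ranges: [-154.91, 154.91], [-16.99, 109.72], [-72.82, 74.43], [7.12, 147.25], [-82.49, 262.49], [11.32, 116.49], [-174.64, 174.64]. Speed limits (degrees/s): [159.86, 159.86, 180, 180, 180, 180, 180].

INTERFACE

Orientations are given as [roll, pitch, yaw] about the fixed x, y, z axes, in that order (R = Rz(yaw) Ry(pitch) Rx(roll)).
In Python, from station import env gives the robot as it stands. The module is installed in compiled form; this text tells all that it offers.
- The arm moves only by the shell command python3 -m creep 'ROWS' [FORCE]. ROWS is JSON, a list that holds one entry, the list of rows, each a list of 7 numbers: the shift along the world's x, y, z in cm, then the turn, a rotation vector about the world's x, y, z in rad, then the finger opening in cm, from 0 to 8.54. In form: [[[dx, dy, dz, wx, wy, wz, grip], ...]]. A call has 1 to 5 rows; each row is the pose to reach, as a shift and turn from the pose commanded when the call began; what a row does not reach only later rows make up. A row lasts 1/8 s, in which the tool goes at most 62.5 mm and 10.7 degrees, less where a joint would pass 70% of its speed; a pose out of reach is approached as far as the arm can. A call with a gripper value outside its range is refused whole. The fingers move at their own pace and stop on an object; FORCE is the grip in N (left out, the last holds). Time passes only in rows, so rows that repeat a pose let the fingers close. It gives the time, the measured TCP pose, the force and the opening at its end, in the units of the state.
- env.sense(): the state, without advancing time (a new reading comes with each control period).
- env.read_camera(name): name is "scene" or "side" or "wrist"; returns (picture, depth): 420x560x3 uint8, blue, green, red; 420x560 float32, m along the optical axis (not along the pixel's ray), 0 where there is no reading.
- env.camera_params(name): a dict with "intrinsics" (3x3 intrinsics, pixels), "k1" (the pictures are not rectified: a ray, as slopes to the right and down, at radius r is drawn at 1 + k1 r^2 times it, then the intrinsics apply), "T" (4x4, takes a point from camera to world coordinates); the wrist camera has in their place "tool_from_camera" (4x4, takes a point from camera to tool coordinates, whose origin is the TCP and whose axes are the flange's). Camera axes: x right, y down, z forward; pixel columns grow to the right and rows downward; lengths in m; the calibration is good to about 2 mm. A picture is of the moment at which its call begins: read the wrist's pose just before it. camera_params takes no time and is no camera call.
- env.close_job(): hands the job in, once; it reports no verdict.
The state is a dict: "clock": time; "joints": joint angles; "joint_vel": joint speeds; "joint_efforts": joint torques, N m; "eef_pos": TCP position; "ee_rot": TCP orientation; "contact_force": force on the tool from outside, world axes, zero at the start; "ft_torque": the same for the moment, N m; "gripper_width": finger opening in m.
Only numpy, scipy, OpenCV 4.12 (cv2) and the standard library are available. Lean on these libraries where they do the work, as an engineer would, in place of code of your own. Each camera call takes 0.05 s, during which the arm holds its last target.

## Working session

There is one attempt and no reset: what is moved stays moved. The work goes in short steps, Python scripts to look and compute and a shell command to move; the robot and the scene stay as the last step left them, time stands still between calls to the robot, and variables do not carry over. Pictures are saved under pics/ and viewed, and the job is handed in when it is done.

```bash
mkdir -p pics; python3 - <<'E'
from station import env
import cv2
print(env.sense())
for n in ["scene","side","wrist"]:
    p,d=env.read_camera(n); cv2.imwrite(f"pics/{n}0.png",p)
    import numpy as np; np.save(f"pics/{n}0.npy",d); print(n,env.camera_params(n))
E
```

```text
{'clock': 0.0, 'joints': array([-77.33126569,  17.86332243,   0.8012322 ,  86.69261481,
        -0.25374663,  75.58416245,  -1.55955085]), 'joint_vel': array([-0.01041435,  0.00076045,  0.03562765, -0.00332339,  0.04216759,
        0.00541965,  0.03102347]), 'joint_efforts': array([ 3.68415585e-04, -3.79911590e+01,  1.46323722e-01, -2.30589259e+01,
        1.22697721e-02,  1.36652149e-02,  8.31803106e-06]), 'eef_pos': array([0.14267801, 0.53043721, 0.24118875]), 'ee_rot': array([-1.79861729e+02,  3.92929630e-03,  1.64945343e+02]), 'contact_force': array([ 0.2405499 , -0.19090699,  0.22262004]), 'ft_torque': array([0.00872616, 0.00067817, 0.01971116]), 'gripper_width': 0.08561563373634798}
scene {'intrinsics': array([[531.31286588,   0.        , 280.37717244],
       [  0.        , 531.31286588, 207.38571819],
       [  0.        ,   0.        ,   1.        ]]), 'k1': -0.06452791737934414, 'T': array([[ 0.83124903, -0.35107136,  0.43101503,  0.16318662],
       [-0.55581456, -0.51127248,  0.65549266, -0.58243101],
       [-0.00975858, -0.78444207, -0.62012532,  0.72429683],
       [ 0
[... 372 characters left out ...]
69202939],
       [ 0.00688637, -0.77902909, -0.62694996,  0.64226673],
       [ 0.        ,  0.        ,  0.        ,  1.        ]])}
wrist {'intrinsics': array([[301.27280504,   0.        , 275.53059076],
       [  0.        , 301.27280504, 206.47223193],
       [  0.        ,   0.        ,   1.        ]]), 'k1': -0.06517479115000353, 'tool_from_camera': array([[-7.88551892e-04, -9.60006554e-01, -2.79976417e-01,
         7.05124142e-02],
       [ 9.99999522e-01, -5.95259993e-04, -7.75415380e-04,
        -1.00396130e-03],
       [ 5.77745087e-04, -2.79976895e-01,  9.60006565e-01,
        -1.30964355e-01],
       [ 0.00000000e+00,  0.00000000e+00,  0.00000000e+00,
         1.00000000e+00]])}
```

View pics/scene0.png

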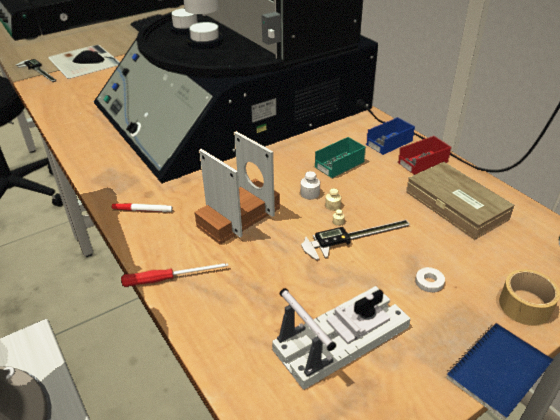

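View pics/side0.png

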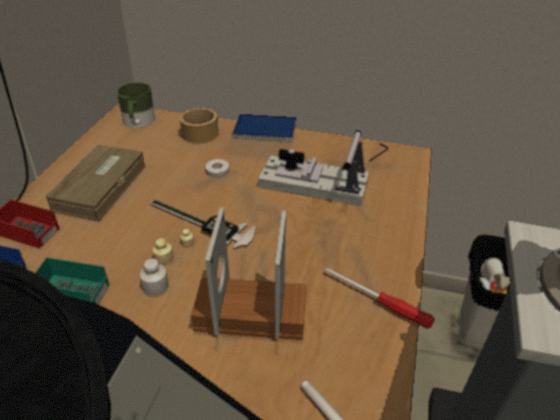

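Scene view: the rest is at about (340,335), with its bar at (310,318) and its black wing at (368,303). The rack is at (238,210), with the plain plate at (220,193) and the bored plate, hole visible, at (256,180). I'll build a helper and measure.

```bash
cat > h.py <<'E'
import numpy as np, cv2
from station import env
from scipy.spatial.transform import Rotation as Ro
def rays(name,pts):
    c=env.camera_params(name); K=c["intrinsics"]
    pts=np.asarray(pts,float).reshape(-1,1,2)
    n=cv2.undistortPoints(pts,K,np.array([c["k1"],0,0,0,0.])).reshape(-1,2)
    return np.c_[n,np.ones(len(n))]
def camT(name,s=None):
    c=env.camera_params(name)
    if name!="wrist": return c["T"]
    T=np.eye(4); T[:3,:3]=Ro.from_euler("xyz",s["ee_rot"],degrees=True).as_matrix(); T[:3,3]=s["eef_pos"]
    return T@c["tool_from_camera"]
def plane(name,pts,z,s=None):
    T=camT(name,s); r=rays(name,pts)@T[:3,:3].T; o=T[:3,3]
    return o+r*((z-o[2])/r[:,2])[:,None]
def cloud(name,d,s=None):
    h,w=d.shape; v,u=np.mgrid[:h,:w]
    r=rays(name,np.c_[u.ravel(),v.ravel()])*d.reshape(-1,1)
    T=camT(name,s); P=r@T[:3,:3].T+T[:3,3]; P[d.ravel()==0]=np.nan
    return P.reshape(h,w,3)
def proj(name,X,s=None):
    c=env.camera_params(name);T=np.linalg.inv(camT(name,s)); 
    p=cv2.projectPoints((np.atleast_2d(X)@T[:3,:3].T+T[:3,3]),np.zeros(3),np.zeros(3),c["intrinsics"],np.array([c["k1"],0,0,0,0.]))[0]
    return p.reshape(-1,2)
E
python3 - <<'E'
from h import *
d=np.load("pics/scene0.npy"); P=cloud("scene",d)
for uv in [(284,293),(332,346),(368,303),(220,150),(256,155),(273,350),(411,322),(240,240),(200,215)]:
    print(uv,P[uv[1],uv[0]].round(3))
im=cv2.imread("pics/scene0.png")
cv2.imwrite("pics/rest.png",cv2.resize(im[280:390,260:420],None,fx=5,fy=5,interpolation=cv2.INTER_CUBIC))
cv2.imwrite("pics/rack.png",cv2.resize(im[125:245,185:295],None,fx=5,fy=5,interpolation=cv2.INTER_CUBIC))
E
```

```text
(284, 293) [ 0.477 -0.113  0.108]
(332, 346) [ 0.477 -0.234  0.107]
(368, 303) [ 0.597 -0.178  0.068]
(220, 150) [0.636 0.396 0.049]
(256, 155) [0.618 0.196 0.147]
(273, 350) [ 0.445 -0.127  0.004]
(411, 322) [ 0.676 -0.21  -0.001]
(240, 240) [0.538 0.138 0.002]
(200, 215) [0.489 0.212 0.041]
```

View pics/rest.png

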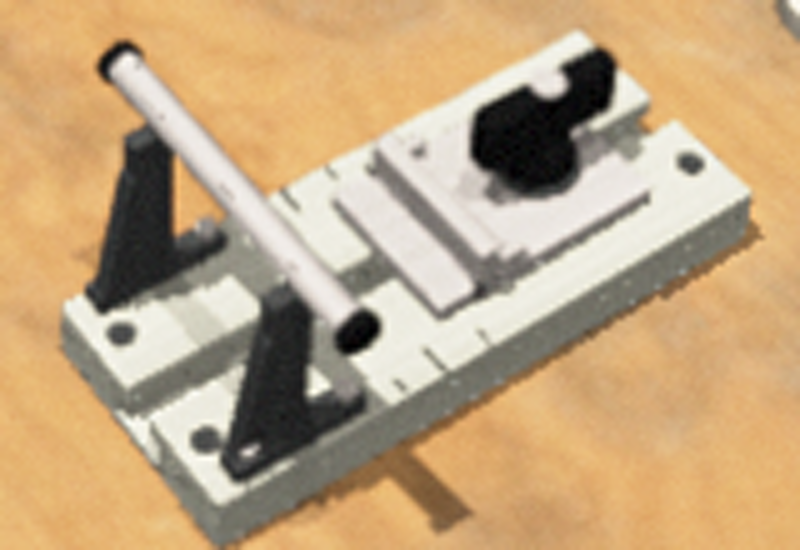

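View pics/rack.png

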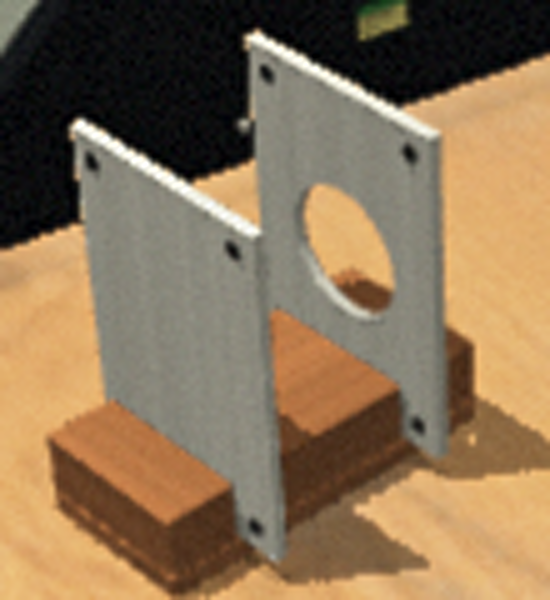

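View pics/wrist0.png

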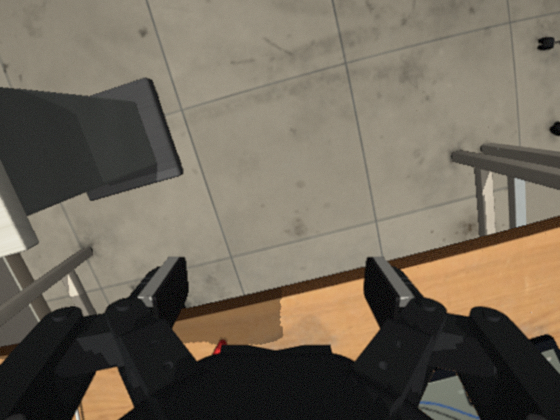

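```bash
python3 - <<'E'
from h import *
def pr(l,pts,z,off=(260,280),n="scene"):
    q=[(off[0]+x/5,off[1]+y/5) for x,y in pts]
    r=plane(n,q,z); print(l,r[:,:2].round(4).tolist()); return r
b=pr("bar",[(122,58),(357,330)],.103); v=b[0]-b[1]; print("yaw",np.degrees(np.arctan2(-v[0],v[1])),np.linalg.norm(v),b.mean(0))
c=pr("base top corners",[(65,325),(218,512),(748,193),(578,35)],.025)
print(c.mean(0)); 
e=c[2]-c[1];print(np.degrees(np.arctan2(e[1],e[0])),np.linalg.norm(e)); e=c[3]-c[0];print(np.degrees(np.arctan2(e[1],e[0])),np.linalg.norm(e))
pr("60 lines",[(435,358),(290,198),(330,170),(485,338)],.025)
pr("lip top near edge",[(380,140),(490,258)],.0485)
pr("ledge -x edge",[(335,193),(440,308)],.033)
w=pr("wing top",[(490,105),(600,60)],.075)
w=pr("bored top",[(440,133),(250,36)],.172,(185,125)); v=w[1]-w[0]; print(np.degrees(np.arctan2(-v[0],v[1])),np.linalg.norm(v),w.mean(0))
w=pr("blank top",[(261,232),(77,123)],.172,(185,125)); v=w[1]-w[0]; print(np.degrees(np.arctan2(-v[0],v[1])),np.linalg.norm(v),w.mean(0))
im=cv2.imread("pics/side0.png")
cv2.imwrite("pics/rest_s.png",cv2.resize(im[120:210,250:400],None,fx=5,fy=5,interpolation=cv2.INTER_CUBIC))
cv2.imwrite("pics/rack_s.png",cv2.resize(im[200:345,180:320],None,fx=4,fy=4,interpolation=cv2.INTER_CUBIC))
# point cloud from depth
for n in ("scene","side"):
    P=cloud(n,np.load(f"pics/{n}0.npy")).reshape(-1,3)
    m=(P[:,2]>.15)&(P[:,2]<.19)&(P[:,0]>.4)&(P[:,0]<.75)&(P[:,1]>0.05)&(P[:,1]<.32)
    Q=P[m]; print(n,m.sum())
    for lo,hi in((.45,.565),(.565,.68)):
        q=Q[(Q[:,0]>lo)&(Q[:,0]<hi)]
        if len(q): print(q.min(0).round(3),q.max(0).round(3),np.median(q,0).round(3))
E
```

```text
bar [[0.4815, -0.1068], [0.4782, -0.2309]]
yaw -1.5320577850733845 0.12412102342120437 [ 0.47986216 -0.16885809  0.103     ]
base top corners [[0.4416, -0.1325], [0.4419, -0.2161], [0.6608, -0.217], [0.662, -0.13]]
[ 0.55157878 -0.17391769  0.025     ]
-0.2365597117124672 0.21881967652994136
0.6366605873037452 0.22040281040518597
60 lines [[0.5315, -0.2093], [0.5325, -0.1313], [0.551, -0.1293], [0.5495, -0.2124]]
lip top near edge [[0.5595, -0.1437], [0.5578, -0.2019]]
ledge -x edge [[0.5419, -0.1433], [0.5408, -0.1995]]
wing top [[0.5824, -0.1694], [0.6248, -0.1749]]
bored top [[0.632, 0.1542], [0.6085, 0.2606]]
12.47716688539143 0.10899644477760317 [0.62026974 0.20736131 0.172     ]
blank top [[0.5409, 0.1349], [0.5194, 0.2412]]
11.432861893540451 0.10845061584797085 [0.5301645  0.18805551 0.172     ]
scene 861
[0.516 0.134 0.15 ] [0.542 0.246 0.174] [0.529 0.185 0.164]
[0.606 0.152 0.15 ] [0.633 0.265 0.174] [0.619 0.204 0.164]
side 869
[0.516 0.136 0.151] [0.541 0.246 0.176] [0.525 0.206 0.173]
[0.606 0.155 0.15 ] [0.63  0.266 0.176] [0.615 0.221 0.171]
```

View pics/rest_s.png

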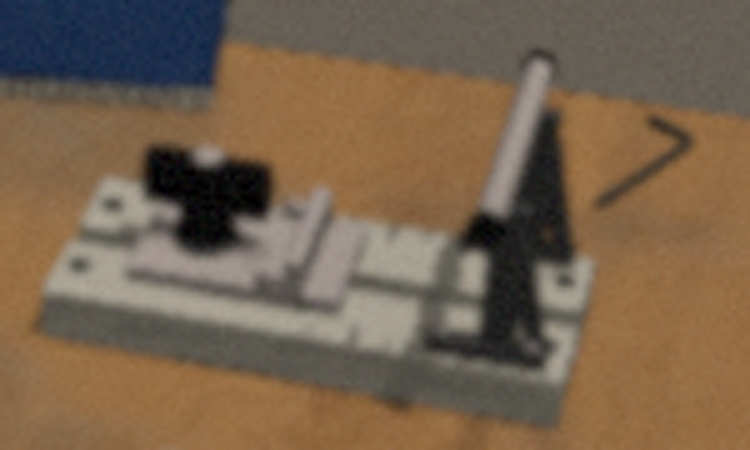

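View pics/rack_s.png

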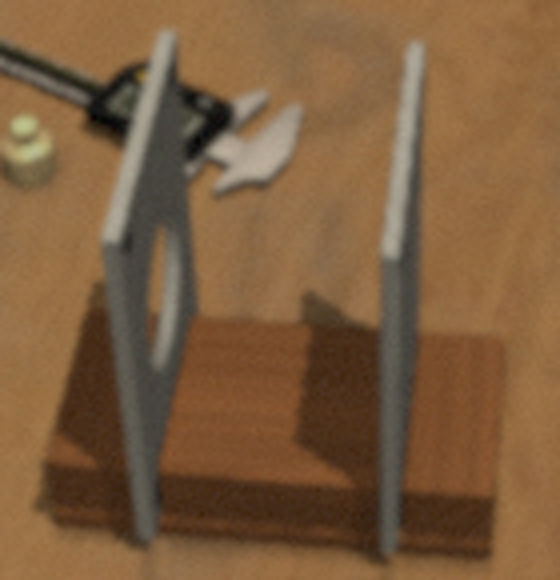

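Scene and side views agree. The rest has yaw ≈0 and centre (0.552,-0.174). The 60° line is at x≈0.532 and the lip at about 0.5575, so the stop has to move about -25 mm. The wing is roughly along x near (0.605,-0.173). The bored plate's top is at (0.620,0.207) with yaw ≈12°. Next I move above the wing.

```bash
python3 -m creep '[[[3.3,-5,0,0,0,0.02,8.5],[6.6,-10,0,0,0,0.04,8.5],[9.9,-15,0,0,0,0.06,8.5],[13.2,-20,0,0,0,0.08,8.5],[16.5,-25,0,0,0,0.1,8.5]]]'
python3 -m creep '[[[3.3,-5,0,0,0,0.02,8.5],[6.6,-10,0,0,0,0.04,8.5],[9.9,-15,0,0,0,0.06,8.5],[13.2,-20,0,0,0,0.08,8.5],[16.5,-25,0,0,0,0.1,8.5]]]'
python3 -m creep '[[[3.3,-5,-1,0,0,0.02,6],[6.6,-10,-2,0,0,0.04,6],[9.9,-15,-3,0,0,0.06,6],[13.2,-20,-4,0,0,0.06,6],[13.2,-20.5,-4,0,0,0.06,6]]]'
```

```text
clock: 0.78
eef_pos: [0.3086, 0.2793, 0.2422]
ee_rot: [180.0, 0.0, 170.7]
contact_force: [2.1, 0.3, -0.6]
gripper_width: 0.0848
clock: 1.4
eef_pos: [0.4735, 0.0297, 0.2423]
ee_rot: [180.0, 0.0, 176.5]
contact_force: [1.5, 0.8, 1.1]
gripper_width: 0.085
clock: 2.02
eef_pos: [0.6039, -0.1796, 0.1991]
ee_rot: [-179.8, -0.3, 179.4]
contact_force: [-1.4, 0.5, -0.2]
gripper_width: 0.06
```

```bash
python3 - <<'E'
from h import *
s=env.sense(); print(s["eef_pos"],s["ee_rot"],s["joints"].round(1))
p,d=env.read_camera("wrist"); cv2.imwrite("pics/w1.png",p); np.save("pics/w1.npy",d)
np.save("pics/w1s.npy",np.r_[s["eef_pos"],s["ee_rot"]])
E
```

```text
[ 0.6038973  -0.17964852  0.19912695] [-179.76007373   -0.30009478  179.42382742] [ -6.9  31.7  34.8  77.6 -17.6  76.3 117.5]
```

View pics/w1.png

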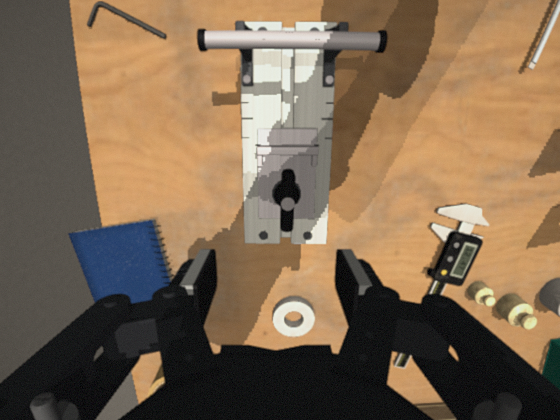

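```bash
python3 - <<'E'
from h import *
q=np.load("pics/w1s.npy"); s=dict(eef_pos=q[:3],ee_rot=q[3:])
im=cv2.imread("pics/w1.png")
cv2.imwrite("pics/w1c.png",cv2.resize(im[85:245,235:345],None,fx=3.7,fy=3.7,interpolation=cv2.INTER_CUBIC)); cv2.imwrite("pics/w1d.png",cv2.resize(im[85:165,235:345],None,fx=7,fy=7,interpolation=cv2.INTER_CUBIC))
f=lambda l,p,z:print(l,plane("wrist",p,z,s)[:,:2].round(4).tolist())
f("bar",[(201,39.5),(385,41)],.103)
f("base far",[(245,242),(326,243)],.025)
f("wing",[(288,170),(287,230)],.075)
m=cv2.inRange(im,(0,0,0),(50,50,50))[160:236,270:305]
ys,xs=np.nonzero(m); print(np.c_[xs,ys].mean(0)+[270,160])
P=cloud("wrist",np.load("pics/w1.npy"),s)
k=P[160:236,265:310].reshape(-1,3); k=k[(k[:,2]>.066)&(k[:,2]<.08)]
print(len(k),k.mean(0),np.median(k,0),k.min(0),k.max(0)); c=np.cov(k[:,:2].T); w,v=np.linalg.eigh(c); print(np.degrees(np.arctan2(v[1,1],v[0,1])))
E
```

```text
bar [[0.4778, -0.2317], [0.4798, -0.1039]]
base far [[0.6612, -0.2157], [0.6632, -0.1271]]
wing [[0.5745, -0.1705], [0.629, -0.1714]]
[286.3507109  196.63625592]
795 [ 0.60292326 -0.17112258  0.07256069] [ 0.60229611 -0.17133828  0.07282433] [ 0.57669179 -0.17768195  0.06610869] [ 0.63145986 -0.16416974  0.07550528]
177.74733215880747
```

View pics/w1c.png

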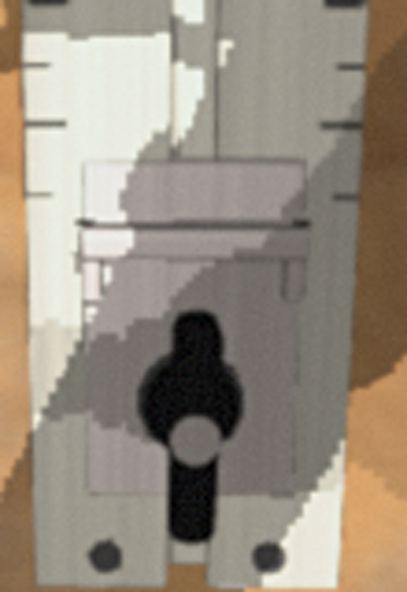

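View pics/w1d.png

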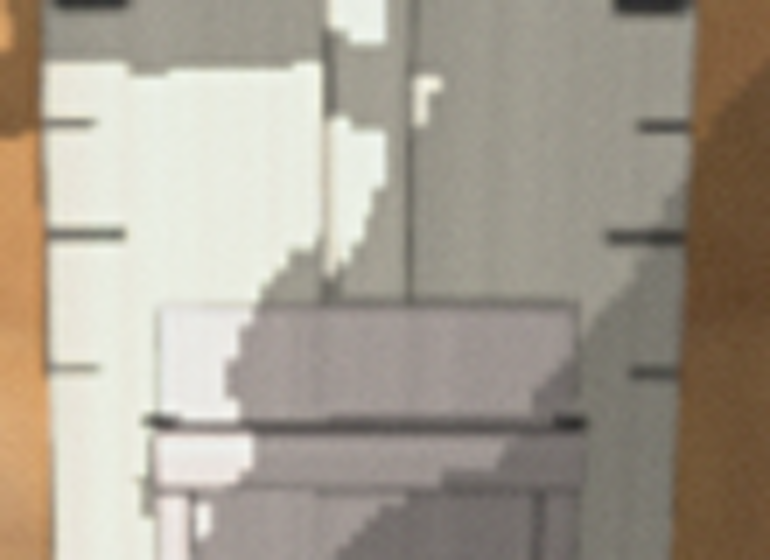

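```bash
python3 - <<'E'
from h import *
q=np.load("pics/w1s.npy"); s=dict(eef_pos=q[:3],ee_rot=q[3:])
f=lambda l,p,z:print(l,plane("wrist",[(235+a/7,85+b/7) for a,b in p],z,s)[:,:2].round(4).tolist())
f("70",[(45,125),(690,127)],.025)
f("60",[(45,234),(685,237)],.025)
f("50",[(45,369),(675,373)],.025)
f("ledge edge",[(160,306),(578,303)],.033)
f("lip corner",[(160,420),(578,424)],.033)
f("lip top",[(160,427),(578,428)],.0485)
E
```

```text
70 [[0.5164, -0.2138], [0.5175, -0.1246]]
60 [[0.5311, -0.2143], [0.5323, -0.1248]]
50 [[0.5497, -0.2151], [0.5511, -0.1255]]
ledge edge [[0.5409, -0.198], [0.5411, -0.1406]]
lip corner [[0.5564, -0.1984], [0.5575, -0.1402]]
lip top [[0.5561, -0.1974], [0.5568, -0.1423]]
```

```bash
python3 - <<'E'
from h import *
q=np.load("pics/w1s.npy"); s=dict(eef_pos=q[:3],ee_rot=q[3:])
P=cloud("wrist",np.load("pics/w1.npy"),s)
for v in (177,184,190,194,198,205,215,222): print(v,[f"{x[2]*1000:.0f}" for x in P[v,262:312:3]],P[v,287].round(3))
E
```

```text
177 ['31', '33', '33', '33', '32', '32', '32', '72', '74', '73', '74', '70', '32', '31', '33', '33', '34'] [ 0.581 -0.171  0.073]
184 ['32', '32', '32', '33', '33', '35', '41', '72', '74', '74', '73', '35', '33', '33', '34', '32', '32'] [ 0.587 -0.171  0.073]
190 ['33', '32', '32', '32', '40', '46', '48', '72', '73', '74', '72', '46', '41', '33', '32', '32', '32'] [ 0.592 -0.171  0.073]
194 ['33', '33', '33', '33', '41', '48', '50', '72', '75', '74', '73', '49', '44', '33', '33', '32', '32'] [ 0.596 -0.171  0.074]
198 ['33', '33', '32', '31', '42', '49', '49', '72', '74', '75', '72', '49', '44', '32', '32', '33', '32'] [ 0.6   -0.171  0.074]
205 ['32', '32', '32', '32', '31', '32', '45', '74', '72', '73', '73', '33', '32', '33', '31', '33', '32'] [ 0.606 -0.171  0.074]
215 ['33', '33', '32', '32', '32', '32', '63', '73', '73', '74', '72', '33', '31', '33', '32', '33', '32'] [ 0.615 -0.171  0.074]
222 ['25', '24', '24', '25', '24', '23', '69', '73', '72', '73', '71', '25', '26', '24', '24', '26', '24'] [ 0.622 -0.171  0.073]
```

```bash
python3 -m creep '[[[0,0.3,-4,0,0,0,4],[0,0.3,-9,0,0,0,4],[0,0.3,-12,0,0,0,4],[0,0.3,-13.7,0,0,0,4],[0,0.3,-13.7,0,0,0,4]]]' 40; python3 -c "
from station import env;s=env.sense();print(s['eef_pos'],s['ee_rot'],s['contact_force'])"
```

```text
clock: 2.7
eef_pos: [0.6044, -0.1693, 0.0649]
ee_rot: [179.9, -0.1, 179.9]
contact_force: [0.2, -0.1, 0.5]
gripper_width: 0.0399
[ 0.60436914 -0.16932125  0.06486002] [ 1.79921954e+02 -7.93673006e-02  1.79918582e+02] [ 0.24566664 -0.1037491   0.48731961]
```

Now close on the wing and slide -25 mm.

```bash
python3 -m creep '[[[0,-0.1,0,0,0,0,3],[0,-0.15,0,0,0,0,0.5],[0,-0.15,0,0,0,0,0.5],[0,-0.15,0,0,0,0,0.5],[0,-0.15,0,0,0,0,0.5]]]' 40
python3 -m creep '[[[-0.6,0,0,0,0,0,0.5],[-1.2,0,0,0,0,0,0.5],[-1.9,0,0,0,0,0,0.5],[-2.5,0,0,0,0,0,0.5],[-2.5,0,0,0,0,0,0.5]]]'
python3 - <<'E'
from h import *
s=env.sense(); print(s["eef_pos"],s["ee_rot"],s["joints"].round(1))
p,d=env.read_camera("wrist"); cv2.imwrite("pics/w2.png",p)
p,d=env.read_camera("scene"); cv2.imwrite("pics/s2.png",cv2.resize(p[250:400,230:450],None,fx=3.6,fy=3.6))
p,d=env.read_camera("side"); cv2.imwrite("pics/sd2.png",cv2.resize(p[100:220,240:410],None,fx=4,fy=4))
E
```

```text
clock: 3.32
eef_pos: [0.6068, -0.1699, 0.0674]
ee_rot: [179.8, 0.2, 179.9]
contact_force: [-0.4, 5.0, 6.1]
gripper_width: 0.0108
clock: 3.95
eef_pos: [0.5813, -0.1695, 0.0674]
ee_rot: [179.7, 0.2, 179.9]
contact_force: [0.4, 5.6, 7.2]
gripper_width: 0.0111
[ 0.58130029 -0.16952761  0.0673766 ] [179.74159972   0.19758869 179.89173291] [ -6.8  35.5  32.   91.5 -21.4  59.1 121.5]
```

View pics/w2.png

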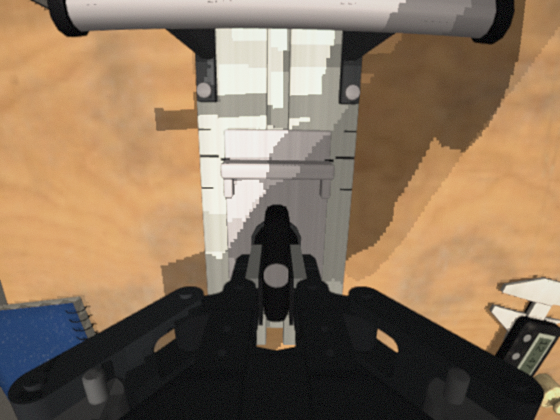

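View pics/s2.png

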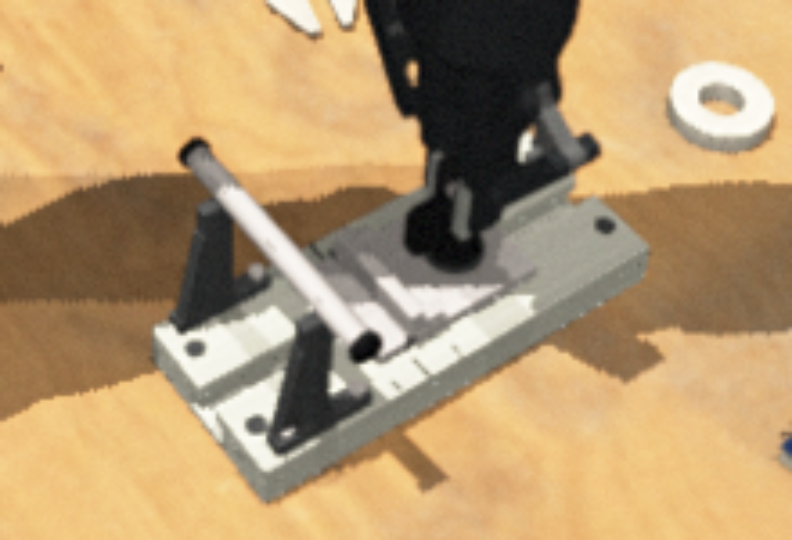

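```bash
python3 - <<'E'
from h import *
s=env.sense()
im=cv2.imread("pics/w2.png"); cv2.imwrite("pics/w2c.png",cv2.resize(im[120:200,190:370],None,fx=4.4,fy=4.4,interpolation=cv2.INTER_CUBIC))
f=lambda l,p,z:print(l,plane("wrist",p,z,s)[:,:2].round(4).tolist())
f("60",[(205,156.5),(350,158)],.025)
f("lip corner",[(225,160),(331,160)],.033); f("ledge edge",[(225,130),(331,130)],.033)
E
```

```text
60 [[0.5315, -0.211], [0.5326, -0.1276]]
lip corner [[0.5325, -0.1982], [0.5327, -0.1401]]
ledge edge [[0.5165, -0.1975], [0.5166, -0.1408]]
```

View pics/w2c.png

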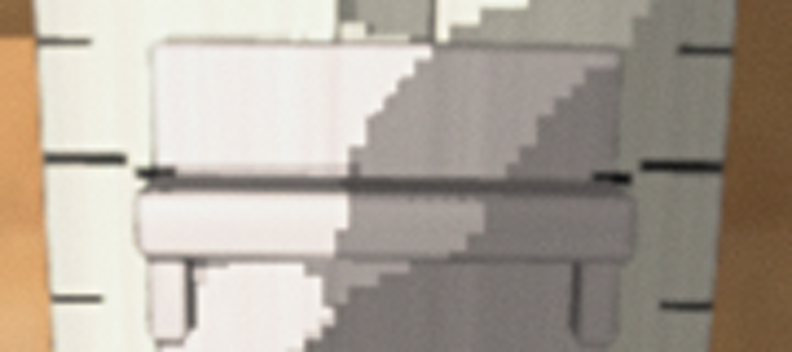

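```bash
python3 -m creep '[[[0,-0.1,0.15,0,0,0,0.3],[0,-0.1,0.15,0,0,-0.15,0.3],[0,-0.1,0.15,0,0,-0.3,0.3],[0,-0.1,0.15,0,0,-0.45,0.3],[0,-0.1,0.15,0,0,-0.6,0.3]]]' 60
python3 -m creep '[[[0,0,0,0,0,-0.15,0.3],[0,0,0,0,0,-0.3,0.3],[0,0,0,0,0,-0.45,0.3],[0,0,0,0,0,-0.6,0.3],[0,0,0,0,0,-0.75,0.3]]]'
python3 -m creep '[[[0,0,0,0,0,-0.12,0.3],[0,0,0,0,0,-0.22,0.3],[0,0,0,0,0,-0.22,0.3],[0,0,0,0,0,-0.22,0.3]]]'
python3 -m creep '[[[0,0,0,0,0,0,4],[0,0,0,0,0,0,4],[0,0,3,0,0,0,5],[0,0,8,0,0,0,8],[0,0,13,0,0,0,8]]]'
python3 - <<'E'
from h import *
s=env.sense(); print(s["eef_pos"],s["ee_rot"],s["joints"].round(1)); np.save("pics/w3s.npy",np.r_[s["eef_pos"],s["ee_rot"]])
p,d=env.read_camera("wrist"); cv2.imwrite("pics/w3.png",p)
np.save("pics/w3.npy",d)
p,d=env.read_camera("scene"); cv2.imwrite("pics/s3.png",cv2.resize(p[250:400,230:450],None,fx=3.6,fy=3.6,interpolation=2))
E
```

```text
clock: 4.72
eef_pos: [0.5807, -0.1704, 0.0676]
ee_rot: [179.8, -0.1, 145.3]
contact_force: [-0.8, 5.2, 2.5]
gripper_width: 0.0104
clock: 5.35
eef_pos: [0.5804, -0.171, 0.0675]
ee_rot: [179.9, -0.2, 102.4]
contact_force: [-0.8, 3.6, 2.7]
gripper_width: 0.0104
clock: 5.85
eef_pos: [0.5803, -0.1711, 0.0674]
ee_rot: [180.0, -0.2, 90.1]
contact_force: [0.0, 5.1, 4.1]
gripper_width: 0.0103
clock: 6.48
eef_pos: [0.5794, -0.1745, 0.1981]
ee_rot: [-180.0, 0.1, 89.8]
contact_force: [1.7, -0.3, 0.3]
gripper_width: 0.08
[ 0.57935043 -0.17453451  0.19812434] [-1.79979835e+02  9.09141319e-02  8.98274083e+01] [-21.1  35.5  58.8  83.  -30.4  78.4  38.8]
```

View pics/w3.png

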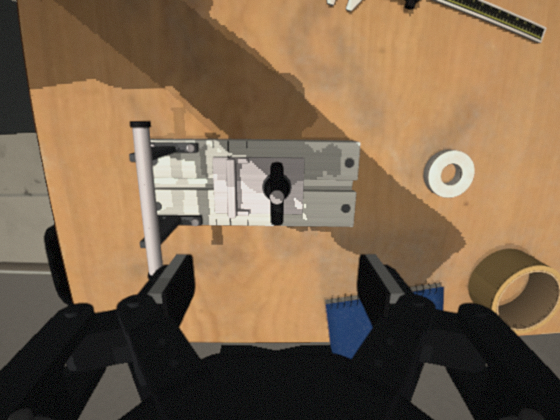

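View pics/s3.png

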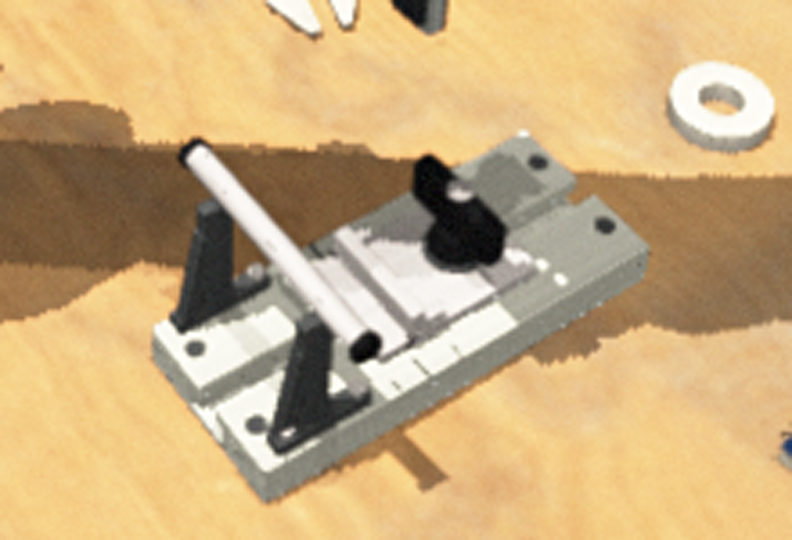

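The wing is now square across the slot, seen at (277,165)-(277,223). Next I check the wing angle and the lip position.

```bash
python3 - <<'E'
from h import *
q=np.load("pics/w3s.npy"); s=dict(eef_pos=q[:3],ee_rot=q[3:])
im=cv2.imread("pics/w3.png"); cv2.imwrite("pics/w3c.png",cv2.resize(im[130:235,185:325],None,fx=5.5,fy=5.5,interpolation=cv2.INTER_CUBIC))
P=cloud("wrist",np.load("pics/w3.npy"),s)
k=P[155:230,255:300].reshape(-1,3); k=k[(k[:,2]>.066)&(k[:,2]<.08)]
c=np.cov(k[:,:2].T); w,v=np.linalg.eigh(c); print(k.mean(0),np.degrees(np.arctan2(v[1,1],v[0,1])))
E
```

```text
[ 0.58040902 -0.16898053  0.07257997] 89.88138488820607
```

View pics/w3c.png

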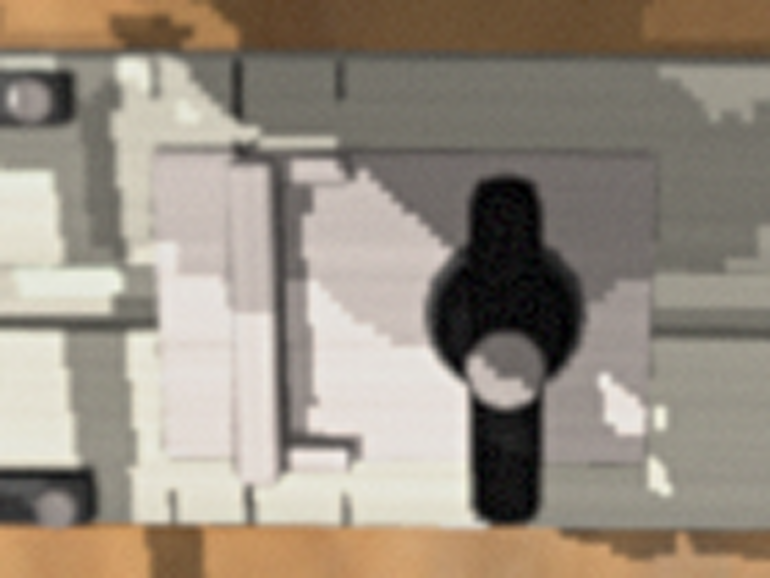

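The stop mark aligns with the long line and the wing is at 90°, so the clamp is set. I move above the bored plate.

```bash
python3 -m creep '[[[0.5,4,3,0,0,0.04,8],[1,9,6,0,0,0.08,7],[1.7,14.5,8.5,0,0,0.12,7],[2.3,20,8.5,0,0,0.16,7],[2.8,25.5,8.5,0,0,0.2,7]]]'
python3 -m creep '[[[0.5,5,0,0,0,0.01,7],[0.9,8.5,0,0,0,0.01,7],[1.2,12,0,0,0,0.01,7],[1.2,12.2,0,0,0,0.01,7],[1.2,12.2,0,0,0,0.01,7]]]'
python3 - <<'E'
from h import *
s=env.sense(); print(s["eef_pos"],s["ee_rot"],s["joints"].round(1)); np.save("pics/w4s.npy",np.r_[s["eef_pos"],s["ee_rot"]])
p,d=env.read_camera("wrist"); cv2.imwrite("pics/w4.png",p)
np.save("pics/w4.npy",d)
P=cloud("wrist",d,s)
Q=P.reshape(-1,3); Q=Q[(Q[:,2]>.165)&(Q[:,2]<.18)&(Q[:,1]>.1)&(Q[:,1]<.32)&(Q[:,0]>.45)&(Q[:,0]<.7)]
for lo,hi in((.45,.575),(.575,.68)):
    k=Q[(Q[:,0]>lo)&(Q[:,0]<hi)]
    if len(k)>5:
        w,v=np.linalg.eigh(np.cov(k[:,:2].T)); print(len(k),k.mean(0),k.min(0),k.max(0),np.degrees(np.arctan2(v[1,1],v[0,1])))
E
```

```text
clock: 7.2
eef_pos: [0.6082, 0.0824, 0.2819]
ee_rot: [179.9, 0.1, 101.4]
contact_force: [0.9, -0.6, -0.1]
gripper_width: 0.0704
clock: 7.82
eef_pos: [0.62, 0.202, 0.2813]
ee_rot: [-180.0, 0.1, 101.8]
contact_force: [0.5, -0.1, -0.0]
gripper_width: 0.0701
[0.6200042  0.20195312 0.28133732] [-1.79965799e+02  1.11342775e-01  1.01831203e+02] [-48.5  37.5  56.   65.2 -30.2  91.3  12.1]
1215 [0.53022087 0.19390983 0.17045506] [0.51826854 0.13706655 0.16502402] [0.54280786 0.24494675 0.17404282] 100.48444416453766
939 [0.61933716 0.21275492 0.17135699] [0.60747401 0.15515645 0.16533852] [0.63251035 0.26397    0.17343001] 100.31606742762918
```

View pics/w4.png

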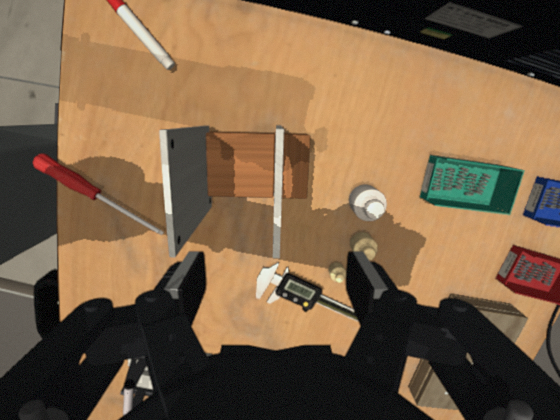

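```bash
python3 - <<'E'
from h import *
q=np.load("pics/w4s.npy"); s=dict(eef_pos=q[:3],ee_rot=q[3:])
im=cv2.imread("pics/w4.png"); cv2.imwrite("pics/w4c.png",cv2.resize(im[115:270,235:320],None,fx=3.8,fy=3.8,interpolation=cv2.INTER_CUBIC))
g=im[:,:,0]
a=plane("wrist",[(280,127),(277,256)],.172,s); v=a[1]-a[0]; print(a,np.degrees(np.arctan2(v[1],v[0])),np.linalg.norm(v),a.mean(0))
E
```

```text
[[0.61030688 0.26498672 0.172     ]
 [0.63050794 0.15751976 0.172     ]] -79.35407944933002 0.1093491178814187 [0.62040741 0.21125324 0.172     ]
```

View pics/w4c.png

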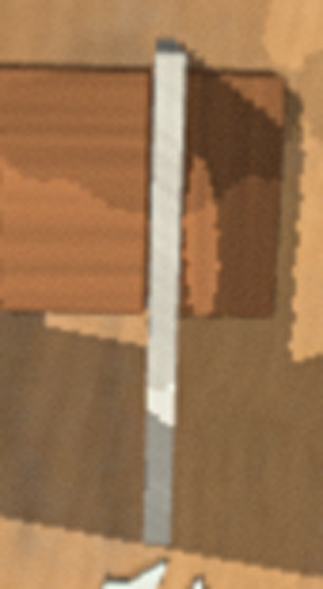

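```bash
python3 -m creep '[[[0,0.7,-4,0,0,-0.015,5],[0,0.7,-8,0,0,-0.015,5],[0,0.7,-11.5,0,0,-0.015,5],[0,0.7,-13.9,0,0,-0.015,5],[0,0.7,-13.9,0,0,-0.015,5]]]'
python3 -m creep '[[[0,0,0,0,0,0,3],[0,0,0,0,0,0,1],[0,0,0,0,0,0,0.2],[0,0,0,0,0,0,0.2],[0,0,0,0,0,0,0.2]]]' 60
python3 - <<'E'
from h import *
s=env.sense(); print(s["eef_pos"],s["ee_rot"],s["joints"].round(1),s["contact_force"])
p,d=env.read_camera("scene"); cv2.imwrite("pics/s5.png",cv2.resize(p[60:260,150:350],None,fx=3,fy=3))
E
```

```text
clock: 8.5
eef_pos: [0.6185, 0.2085, 0.1409]
ee_rot: [-179.7, 0.0, 100.9]
contact_force: [0.9, -0.2, 0.4]
gripper_width: 0.0501
clock: 9.12
eef_pos: [0.6206, 0.2103, 0.1445]
ee_rot: [179.9, 0.0, 101.1]
contact_force: [-0.9, -0.8, 6.3]
gripper_width: 0.0055
[0.62063284 0.21032369 0.14454544] [1.79867297e+02 1.07261678e-02 1.01056543e+02] [-50.5  42.5  53.4  78.1 -34.   75.9  14.6] [-0.91596213 -0.82057544  6.28417307]
```

View pics/s5.png

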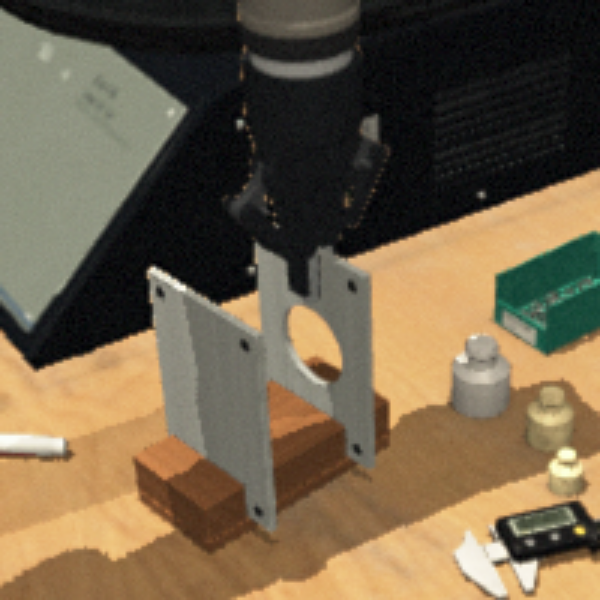

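Plate gripped (opening 5.5 mm). I lift it straight up and then move in -y, keeping clear of the plain plate.

```bash
python3 -m creep '[[[0,0,1.5,0,0,0,0.2],[0,0,4.5,0,0,0,0.2],[0,0,8,0,0,0,0.2],[0,0,12,0,0,0,0.2],[0,0,15,0,0,0,0.2]]]'
python3 -m creep '[[[0,-3,0,0,0,0,0.2],[0,-7,0,0,0,-0.03,0.2],[0,-11.5,0,0,0,-0.06,0.2],[-1,-16,0,0,0,-0.09,0.2],[-2,-20.5,0,0,0,-0.12,0.2]]]'
python3 -m creep '[[[-2,-4,-0.5,0,0,-0.03,0.2],[-4,-8,-1,0,0,-0.06,0.2],[-6,-12,-2,0,0,-0.085,0.2],[-8,-15.5,-2.5,0,0,-0.085,0.2],[-10,-17.5,-2.5,0,0,-0.085,0.2]]]'
python3 - <<'E'
from h import *
s=env.sense(); print(s["eef_pos"],s["ee_rot"],s["joints"].round(1),s["contact_force"])
p,d=env.read_camera("scene"); cv2.imwrite("pics/s6.png",p)
E
```

```text
clock: 9.8
eef_pos: [0.6197, 0.2107, 0.2946]
ee_rot: [180.0, 0.0, 101.1]
contact_force: [0.2, -0.7, -2.7]
gripper_width: 0.0057
clock: 10.42
eef_pos: [0.5982, 0.0019, 0.2921]
ee_rot: [-179.9, 0.0, 93.9]
contact_force: [0.3, -0.3, -3.0]
gripper_width: 0.0054
clock: 11.05
eef_pos: [0.4965, -0.1728, 0.2671]
ee_rot: [-179.9, -0.0, 89.0]
contact_force: [0.4, -0.0, -2.8]
gripper_width: 0.0056
[ 0.49652201 -0.17277103  0.2670946 ] [-1.79862145e+02 -5.53190347e-03  8.89545214e+01] [-29.5  23.3  65.3  89.3 -21.2  81.3  36.3] [ 0.397697   -0.02671795 -2.78568277]
```

View pics/s6.png

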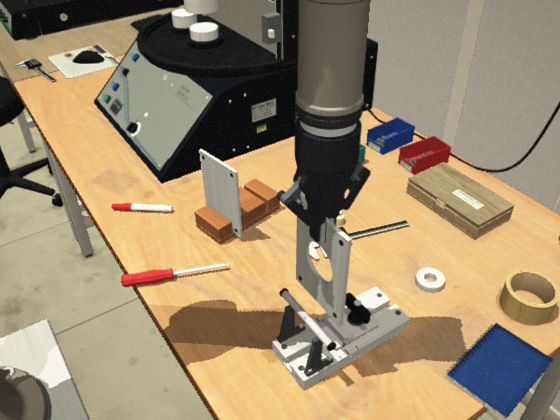

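Plate held upright over the rest at about (322,265), plain plate undisturbed. Now tilt it back 30°.

```bash
python3 -m creep '[[[-1.2,0,0,0,-0.1,0,0.2],[-2.5,0,0,0,-0.21,0,0.2],[-4,0,0,0,-0.32,0,0.2],[-5.3,0,0,0,-0.43,0,0.2],[-6.5,0,0,0,-0.52,0,0.2]]]'
python3 -m creep '[[[0,0,0,0,0,0,0.2],[0,0,0,0,0,0,0.2]]]'
python3 - <<'E'
from h import *
s=env.sense(); print(s["eef_pos"],s["ee_rot"],s["joints"].round(1),s["contact_force"])
R=Ro.from_euler("xyz",s["ee_rot"],degrees=True).as_matrix(); print(R.round(3))
p,d=env.read_camera("scene"); cv2.imwrite("pics/s7.png",cv2.resize(p[190:400,220:440],None,fx=3.6,fy=2.85*1.26)[:600])
np.save("pics/s7.npy",d); cv2.imwrite("pics/s7f.png",p)
p,d=env.read_camera("side"); cv2.imwrite("pics/sd7.png",p)
p,d=env.read_camera("wrist"); cv2.imwrite("pics/w7.png",p)
E
```

```text
clock: 11.72
eef_pos: [0.4359, -0.165, 0.265]
ee_rot: [151.9, -0.6, 90.0]
contact_force: [-0.3, 0.9, -2.7]
gripper_width: 0.0054
clock: 11.98
eef_pos: [0.4381, -0.1692, 0.2687]
ee_rot: [151.5, -0.6, 89.5]
contact_force: [0.8, -1.5, -3.0]
gripper_width: 0.0052
[ 0.43810176 -0.16919005  0.26873103] [151.5315636   -0.56257177  89.47305983] [-25.5 -16.9  44.3 119.7   2.7  45.7  18.2] [ 0.800916   -1.50524514 -2.98081344]
[[ 0.009  0.879  0.477]
 [ 1.    -0.013  0.004]
 [ 0.01   0.477 -0.879]]
```

View pics/s7f.png

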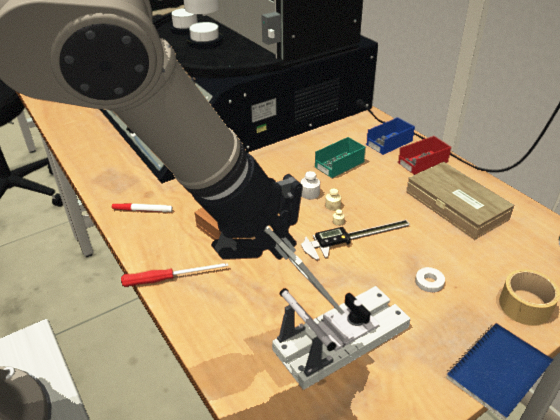

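View pics/sd7.png

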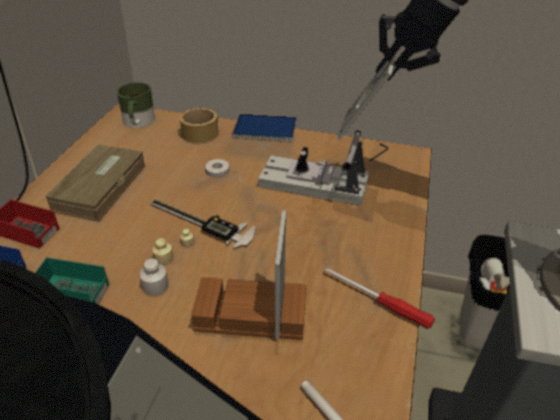

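View pics/w7.png

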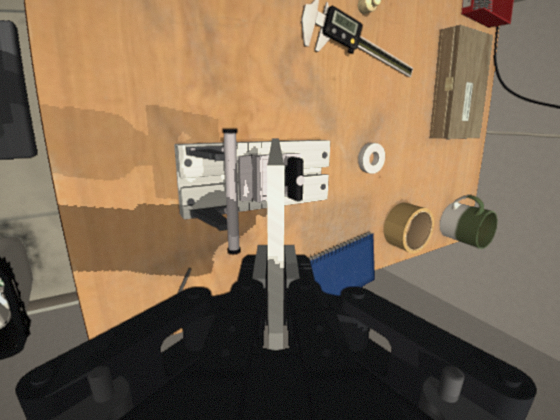

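```bash
python3 - <<'E'
import cv2
im=cv2.imread("pics/s7f.png"); cv2.imwrite("pics/s7c.png",cv2.resize(im[215:345,240:390],None,fx=4.6,fy=4.6,interpolation=2))
im=cv2.imread("pics/sd7.png"); cv2.imwrite("pics/sd7c.png",cv2.resize(im[40:200,300:420],None,fx=3.7,fy=3.7,interpolation=2))
E
```

```text
(no output)
```

View pics/s7c.png

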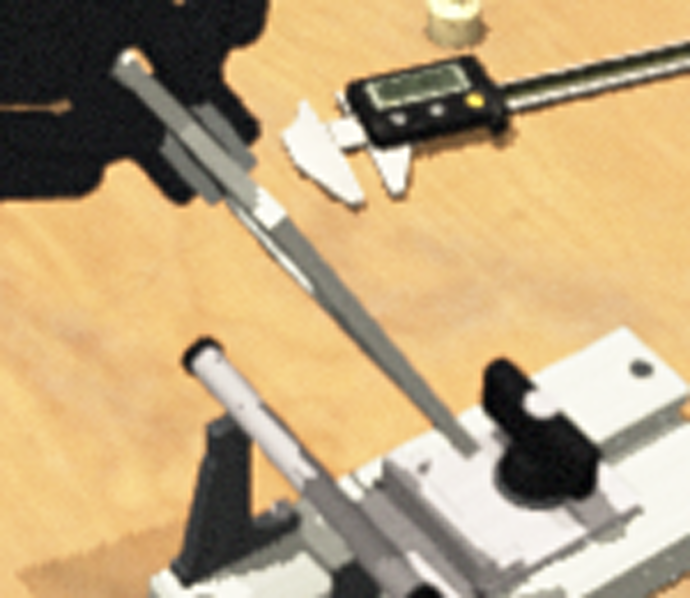

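View pics/sd7c.png

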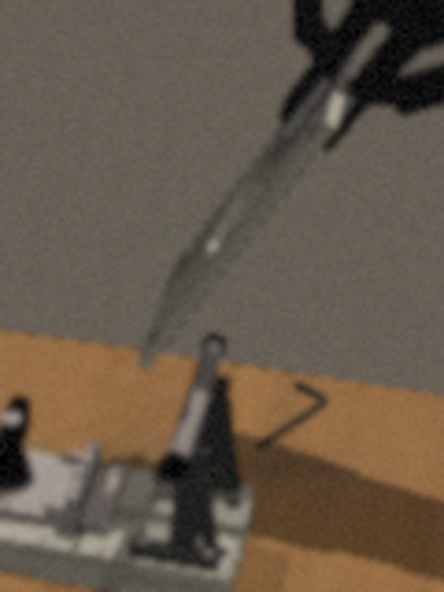

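```bash
python3 - <<'E'
from h import *
print(plane("scene",[(341.3,313)],.152)+[0,.055,0], plane("scene",[(267.2,228.5)],.293)+[0,.055,0])
print(plane("side",[(300+148/3.7,40+358/3.7)],.152)-[0,.055,0])
print(env.sense()["eef_pos"])
E
```

```text
[[ 0.49920811 -0.16717712  0.152     ]] [[ 0.42581086 -0.09752703  0.293     ]]
[[ 0.49955187 -0.18278183  0.152     ]]
[ 0.43927204 -0.16741443  0.26903692]
```

```bash
python3 - <<'E'
from h import *
s=env.sense(); R=Ro.from_euler("xyz",s["ee_rot"],degrees=True).as_matrix(); t=s["eef_pos"]
print(plane("scene",[(299.8,258.5),(267.2,228.5)],.293))
# expected plate corners, tool x = width, z down plate
for yc in(0,):
  for w in(-.055,.055):
    for h in(-.0275,.1325):
      for n in (-.003,.003):
        X=t+R@[w+yc,n,h]; print("w",w,"h",h,n,X.round(3),((proj("scene",X)-[240,215])*4.6).round(0),((proj("side",X)-[300,40])*3.7).round(0))
E
```

```text
[[ 0.42817735 -0.21933608  0.293     ]
 [ 0.42581086 -0.15252703  0.293     ]]
w -0.055 h -0.0275 -0.003 [ 0.423 -0.223  0.291] [[266. 220.]] [[352.  46.]]
w -0.055 h -0.0275 0.003 [ 0.429 -0.223  0.294] [[284. 204.]] [[342.  39.]]
w -0.055 h 0.1325 -0.003 [ 0.5   -0.222  0.151] [[466. 452.]] [[177. 275.]]
w -0.055 h 0.1325 0.003 [ 0.505 -0.222  0.154] [[480. 438.]] [[168. 269.]]
w 0.055 h -0.0275 -0.003 [ 0.424 -0.113  0.292] [[ 43. -10.]] [[332. 132.]]
w 0.055 h -0.0275 0.003 [ 0.429 -0.113  0.295] [[ 58. -24.]] [[321. 125.]]
w 0.055 h 0.1325 -0.003 [ 0.5   -0.112  0.152] [[258. 237.]] [[141. 374.]]
w 0.055 h 0.1325 0.003 [ 0.505 -0.112  0.155] [[271. 225.]] [[131. 368.]]
```

```bash
python3 - <<'E'
from h import *
print(proj("side",[[.4805,-.108,.103],[.4785,-.230,.103]]), proj("scene",[[.4805,-.108,.103],[.4785,-.230,.103]]))
print(plane("side",[(347,165.6),(357.8,132)],.103))
q=np.load("pics/w1s.npy")
# side: blank plate top and rack
d=np.load("pics/side0.npy");
im=cv2.imread("pics/sd7.png"); cv2.imwrite("pics/sd7d.png",cv2.resize(im[40:150,330:440],None,fx=5.4,fy=5.4,interpolation=2))
p,d=env.read_camera("side"); P=cloud("side",d); Q=P.reshape(-1,3)
k=Q[(Q[:,0]>.4)&(Q[:,0]<.53)&(Q[:,1]>-.3)&(Q[:,1]<0)&(Q[:,2]>.15)&(Q[:,2]<.25)]
print(len(k),k.min(0),k.max(0),np.percentile(k[:,1],[2,50,98]))
p,d=env.read_camera("scene"); P=cloud("scene",d); Q=P.reshape(-1,3)
k=Q[(Q[:,0]>.4)&(Q[:,0]<.53)&(Q[:,1]>-.3)&(Q[:,1]<0)&(Q[:,2]>.15)&(Q[:,2]<.25)]
print(len(k),k.min(0),k.max(0),np.percentile(k[:,1],[2,50,98]))
E
```

```text
[[346.06953386 165.58933134]
 [356.43148653 134.12030588]] [[284.28281452 292.33288584]
 [331.1768585  345.47813389]]
[[ 0.47878216 -0.10845669  0.103     ]
 [ 0.47698246 -0.23950307  0.103     ]]
615 [ 0.44674528 -0.2253203   0.15398942] [ 0.50461672 -0.10861245  0.24967512] [-0.21824931 -0.1393105  -0.10975592]
354 [ 0.44589995 -0.22447768  0.15101011] [ 0.50197976 -0.11453241  0.24991164] [-0.22360628 -0.22178525 -0.1276306 ]
```

View pics/sd7d.png

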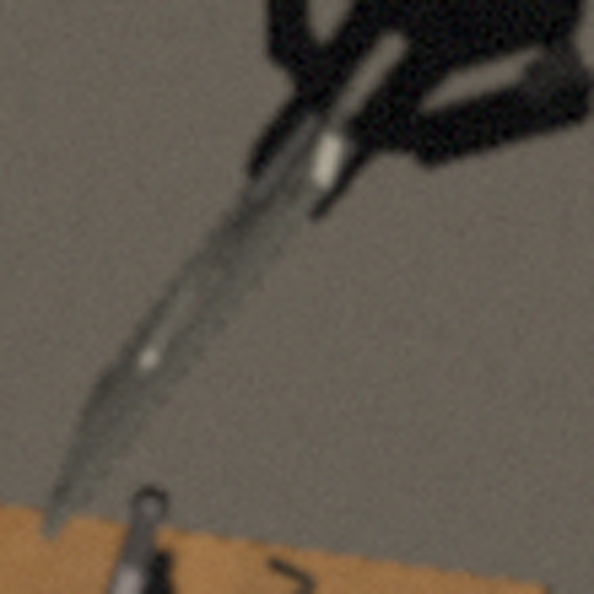

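Scene and side depth agree that the plate centre is at y≈-0.167, aligned with the TCP. Tilt is 28.5° because joint 2 is at its limit. I descend in stages.

```bash
python3 -m creep '[[[0.4,-0.1,-1.5,0,0,0,0.2],[0.8,-0.1,-3.5,0,0,0,0.2],[1.2,-0.2,-5.5,0,0,0,0.2],[1.6,-0.2,-7,0,0,0,0.2],[1.6,-0.2,-7,0,0,0,0.2]]]'
python3 - <<'E'
from h import *
s=env.sense(); print(s["eef_pos"],s["ee_rot"],s["joints"].round(1),s["contact_force"])
R=Ro.from_euler("xyz",s["ee_rot"],degrees=True).as_matrix(); print("origin",s["eef_pos"]+R@[0,0,.1325], "xdir",R[:,0])
E
```

```text
clock: 12.85
eef_pos: [0.4538, -0.1692, 0.1972]
ee_rot: [151.7, -0.5, 89.7]
contact_force: [0.0, 0.5, -2.9]
gripper_width: 0.0053
[ 0.45384781 -0.16918949  0.19723243] [151.71700357  -0.51708319  89.6847785 ] [-32.9  -9.5  56.1 125.4  -6.8  34.3  29. ] [ 0.01680728  0.47299098 -2.88324709]
origin [ 0.51663471 -0.1684819   0.0805553 ] xdir [0.0055014  0.99994414 0.00902468]
```

```bash
python3 -m creep '[[[0.3,0,-1.2,0,-0.01,0,0.2],[0.6,0,-2.4,0,-0.02,0,0.2],[0.7,0,-3.4,0,-0.025,0,0.2],[0.7,0,-3.4,0,-0.025,0,0.2]]]'
python3 - <<'E'
from h import *
s=env.sense(); print(s["eef_pos"],s["ee_rot"],s["joints"].round(1),s["contact_force"])
R=Ro.from_euler("xyz",s["ee_rot"],degrees=True).as_matrix(); print("origin",s["eef_pos"]+R@[0,0,.1325], "xdir",R[:,0])
p,d=env.read_camera("scene"); cv2.imwrite("pics/s8.png",cv2.resize(p[230:390,240:420],None,fx=4.2,fy=3.7,interpolation=2))
p,d=env.read_camera("side"); cv2.imwrite("pics/sd8.png",cv2.resize(p[60:210,250:420],None,fx=4,fy=4,interpolation=2))
E
```

```text
clock: 13.35
eef_pos: [0.4613, -0.1698, 0.1644]
ee_rot: [150.1, -0.5, 89.6]
contact_force: [-0.1, 0.6, -2.6]
gripper_width: 0.0051
[ 0.46127797 -0.16982991  0.16439029] [150.14418217  -0.54887493  89.64040955] [-40.7  -5.2  67.2 128.8 -19.2  27.9  42.1] [-0.09473958  0.59336918 -2.57030654]
origin [ 0.52724461 -0.16914307  0.04948085] xdir [0.00627571 0.99993442 0.00957953]
```

View pics/s8.png

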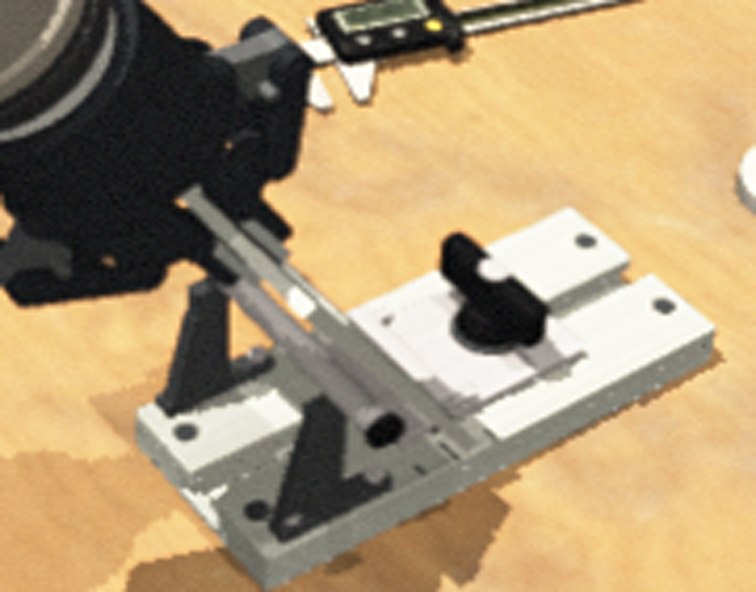

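View pics/sd8.png

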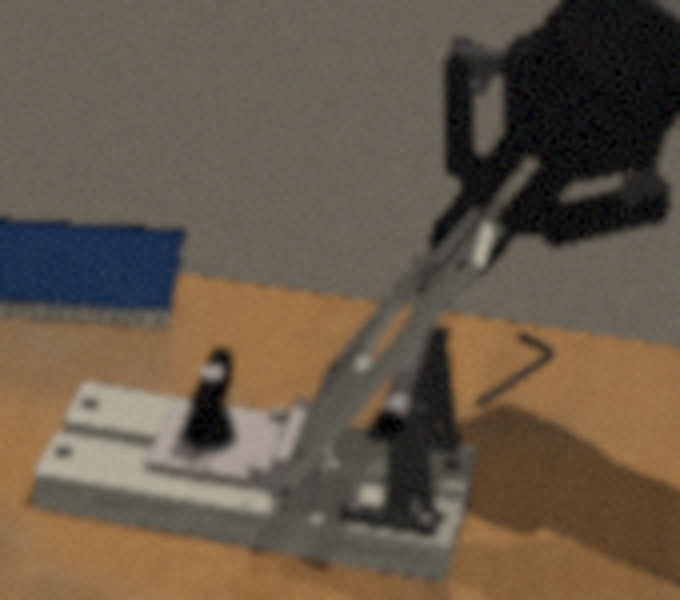

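```bash
python3 -m creep '[[[0.1,0,-0.4,0,0,0,0.2],[0.1,0,-0.8,0,0,0,0.2],[0.2,0,-1.1,0,0,0,0.2],[0.2,0,-1.1,0,0,0,0.2]]]'
python3 - <<'E'
from h import *
s=env.sense(); print(s["eef_pos"],s["ee_rot"],s["contact_force"],s["ft_torque"])
R=Ro.from_euler("xyz",s["ee_rot"],degrees=True).as_matrix(); print("origin",s["eef_pos"]+R@[0,0,.1325], "xdir",R[:,0])
E
```

```text
clock: 13.95
eef_pos: [0.4636, -0.1707, 0.1539]
ee_rot: [150.1, -0.5, 89.6]
contact_force: [0.0, -0.5, -3.0]
gripper_width: 0.0051
[ 0.46360378 -0.17071115  0.15391383] [150.06364681  -0.5114439   89.57474781] [ 0.00338586 -0.51856593 -3.03490017] [-0.03302889  0.90089943 -0.02385285]
origin [ 0.52973206 -0.170177    0.03909652] xdir [0.00742169 0.99993262 0.00892626]
```

```bash
python3 -m creep '[[[0,0,-0.15,0,0,0,0.2],[0,0,-0.3,0,0,0,0.2],[0,0,-0.3,0,0,0,0.2]]]'
python3 -m creep '[[[0,0,-0.1,0,0,0,0.2],[0,0,-0.1,0,0,0,0.2]]]'
python3 -m creep '[[[0,0,-0.1,0,0,0,0.2],[0,0,-0.1,0,0,0,0.2]]]'
```

```text
clock: 14.32
eef_pos: [0.4629, -0.1706, 0.1502]
ee_rot: [150.1, -0.5, 89.5]
contact_force: [-0.3, 0.2, -2.7]
gripper_width: 0.0053
clock: 14.58
eef_pos: [0.4631, -0.1707, 0.1494]
ee_rot: [150.1, -0.5, 89.6]
contact_force: [-1.3, 0.2, -1.5]
gripper_width: 0.0054
clock: 14.82
eef_pos: [0.4636, -0.171, 0.149]
ee_rot: [150.0, -0.5, 89.5]
contact_force: [-0.7, 1.3, 1.3]
gripper_width: 0.0052
```

Touchdown: Fz rises from -2.8 to +1.3 N. I check with pictures before releasing.

```bash
python3 -m creep '[[[0.1,0,-0.05,0,0,0,0.2],[0.1,0,-0.05,0,0,0,0.2]]]'
python3 - <<'E'
from h import *
s=env.sense(); print(s["eef_pos"],s["ee_rot"],s["contact_force"],s["ft_torque"])
R=Ro.from_euler("xyz",s["ee_rot"],degrees=True).as_matrix(); print("origin",s["eef_pos"]+R@[0,0,.1325])
p,d=env.read_camera("scene"); cv2.imwrite("pics/s9.png",cv2.resize(p[230:390,240:420],None,fx=4.2,fy=3.7,interpolation=2))
p,d=env.read_camera("wrist"); cv2.imwrite("pics/w9.png",p)
E
```

```text
clock: 15.08
eef_pos: [0.4649, -0.1712, 0.1489]
ee_rot: [150.0, -0.6, 89.5]
contact_force: [-7.5, 1.9, 10.7]
gripper_width: 0.0054
[ 0.46490622 -0.17115719  0.14889915] [150.00073442  -0.56403908  89.53546364] [-7.52911346  1.89108602 10.68505687] [0.33545481 0.89781724 0.18981977]
origin [ 0.53116173 -0.17056473  0.03415549]
```

View pics/s9.png

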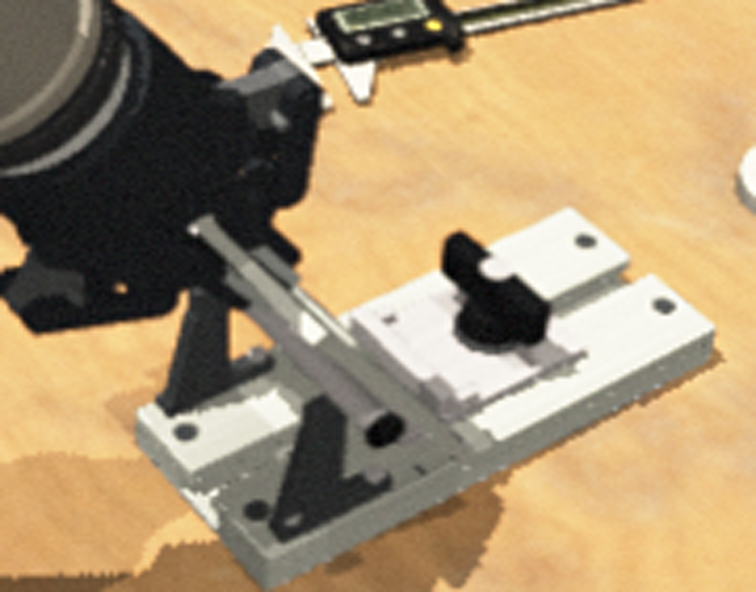

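View pics/w9.png

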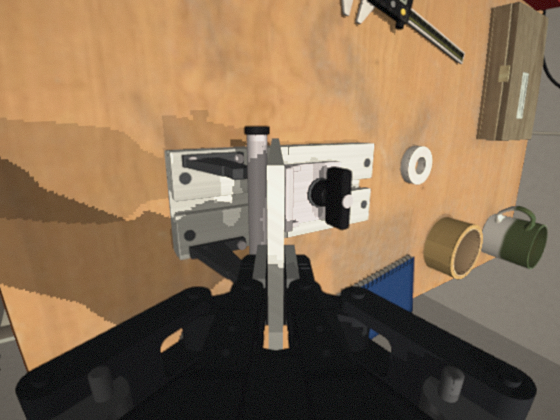

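Fx = -7.5 N shows the plate is against the lip. I back off the extra push, release gently and retreat along the tool axis.

```bash
python3 -m creep '[[[-0.1,0,0.05,0,0,0,0.2],[-0.12,0,0.05,0,0,0,0.2],[-0.12,0,0.05,0,0,0,0.2]]]' 20
python3 -m creep '[[[0,0,0,0,0,0,0.8],[0,0,0,0,0,0,1.2],[0,0,0,0,0,0,2],[0,0,0,0,0,0,3],[0,0,0,0,0,0,3]]]'
python3 - <<'E'
from h import *
s=env.sense(); print(s["eef_pos"],s["ee_rot"],s["contact_force"])
p,d=env.read_camera("scene"); cv2.imwrite("pics/s10.png",cv2.resize(p[230:390,240:420],None,fx=4.2,fy=3.7,interpolation=2))
p,d=env.read_camera("wrist"); cv2.imwrite("pics/w10.png",p)
E
```

```text
clock: 15.55
eef_pos: [0.4636, -0.1708, 0.1488]
ee_rot: [150.0, -0.5, 89.6]
contact_force: [0.8, 0.4, 0.0]
gripper_width: 0.0056
clock: 16.18
eef_pos: [0.4628, -0.1706, 0.1482]
ee_rot: [150.1, -0.5, 89.6]
contact_force: [-0.6, 0.2, -0.4]
gripper_width: 0.0302
[ 0.46278958 -0.1706228   0.14824956] [150.11858551  -0.5309976   89.55763891] [-0.59059966  0.2042948  -0.40753766]
```

View pics/s10.png

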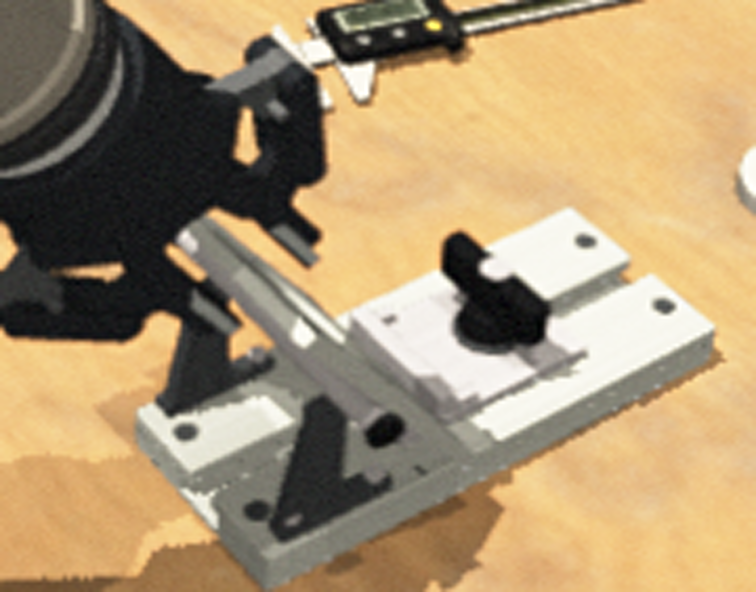

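View pics/w10.png

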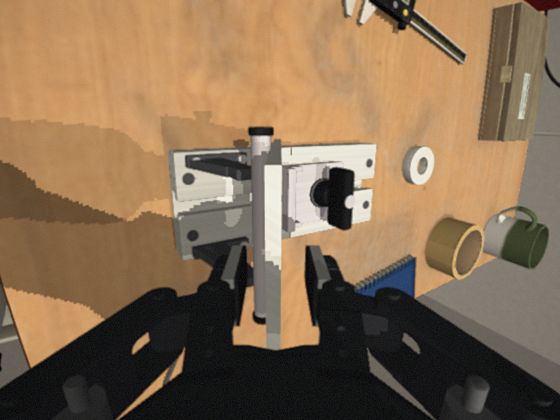

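```bash
python3 -m creep '[[[-0.5,0,0.87,0,0,0,3.5],[-1,0,1.73,0,0,0,4],[-1.75,0,3.03,0,0,0,4],[-2.5,0,4.33,0,0,0,4],[-3,0,5.2,0,0,0,4]]]'
python3 -m creep '[[[-0.3,0,2,0,0.05,0,4],[-0.3,0,4,0,0.15,0,4],[0,0,7,0,0.25,0,5],[0,0,10,0,0.35,0,6],[0,0,12,0,0.45,0,8]]]'
python3 - <<'E'
from h import *
s=env.sense(); print(s["clock"],s["eef_pos"],s["ee_rot"],s["contact_force"])
np.save("pics/w11s.npy",np.r_[s["eef_pos"],s["ee_rot"]])
p,d=env.read_camera("wrist"); cv2.imwrite("pics/w11.png",p); np.save("pics/w11.npy",d)
p,d=env.read_camera("side"); cv2.imwrite("pics/sd11.png",cv2.resize(p[60:210,230:420],None,fx=4,fy=4,interpolation=2)); np.save("pics/sd11.npy",d)
p,d=env.read_camera("scene"); cv2.imwrite("pics/s11.png",p); np.save("pics/s11.npy",d)
for n in("side","scene"):
    P=cloud(n,np.load({"side":"pics/sd11.npy","scene":"pics/s11.npy"}[n])).reshape(-1,3)
    k=P[(P[:,0]>.43)&(P[:,0]<.56)&(P[:,1]>-.3)&(P[:,1]<-.05)&(P[:,2]>.115)&(P[:,2]<.19)]
    print(n,len(k),k.min(0).round(4),k.max(0).round(4))
E
```

```text
clock: 16.9
eef_pos: [0.4326, -0.1708, 0.201]
ee_rot: [150.1, -0.5, 89.5]
contact_force: [0.2, 0.0, 1.1]
gripper_width: 0.04
clock: 17.52
eef_pos: [0.4335, -0.1707, 0.3221]
ee_rot: [175.9, -0.3, 89.4]
contact_force: [-0.3, -0.5, 0.2]
gripper_width: 0.0763
17.525 [ 0.43346226 -0.1707159   0.32210477] [175.92949152  -0.26461158  89.40144935] [-0.3429552  -0.50395244  0.22194179]
side 541 [ 0.4441 -0.2265  0.115 ] [ 0.4877 -0.1121  0.1767]
scene 559 [ 0.4447 -0.2274  0.1151] [ 0.4849 -0.1156  0.1748]
```

View pics/w11.png

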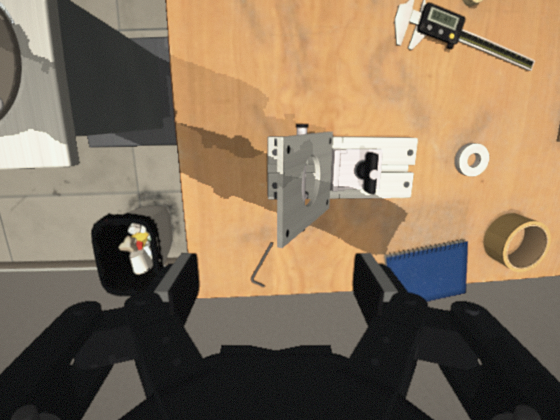

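View pics/s11.png

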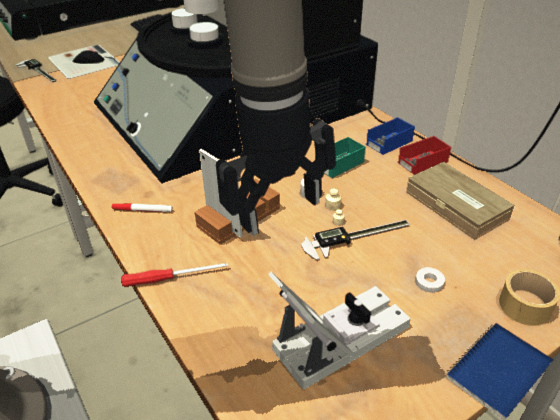

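View pics/sd11.png

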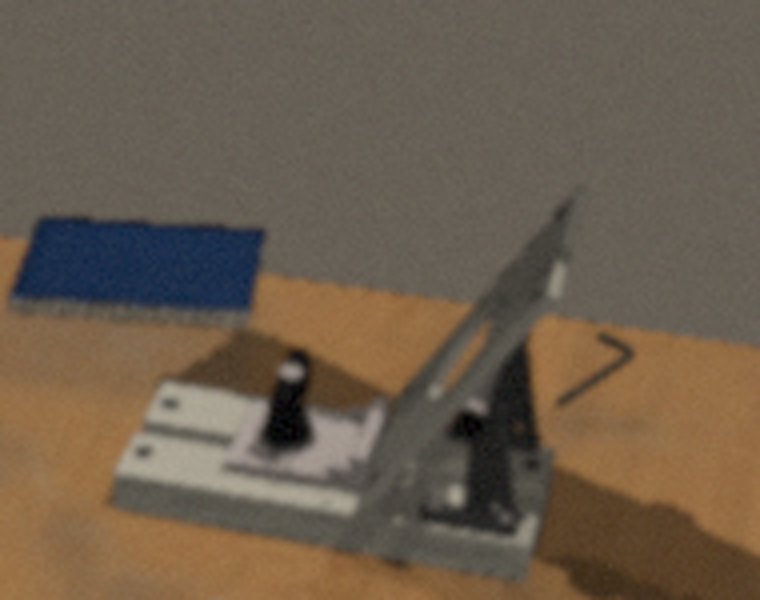

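```bash
python3 - <<'E'
from h import *
q=np.load("pics/w11s.npy"); s=dict(eef_pos=q[:3],ee_rot=q[3:])
P=cloud("wrist",np.load("pics/w11.npy"),s)
K=P[100:260,260:420].reshape(-1,3); K=K[np.isfinite(K[:,0])]
w=K[(K[:,2]>.066)&(K[:,2]<.08)&(K[:,0]>.56)&(K[:,0]<.61)]; e,v=np.linalg.eigh(np.cov(w[:,:2].T)); print("wing",w.mean(0),np.degrees(np.arctan2(v[1,1],v[0,1])))
k=K[(K[:,2]>.06)&(K[:,2]<.165)&(K[:,0]<.535)&(abs(K[:,1]+.17)<.05)]
for _ in range(3):
    A=np.c_[k[:,1:],np.ones(len(k))]; c=np.linalg.lstsq(A,k[:,0],rcond=None)[0]; r=k[:,0]-A@c; k=k[abs(r)<.004]
print("tilt",np.degrees(np.arctan(-c[1])),np.radians(np.degrees(np.arctan(-c[1]))),"yaw",np.degrees(np.arctan(-c[0])),"x of face at z=.036:",c@[-.17,.036,1],len(k))
im=cv2.imread("pics/w11.png"); cv2.imwrite("pics/w11c.png",cv2.resize(im[110:260,255:425],None,fx=4.5,fy=4,interpolation=2))
E
```

```text
wing [ 0.57914559 -0.169236    0.07211874] 89.47640171086206
tilt 30.616305045435876 0.5343553278378081 yaw -1.0160723354330012 x of face at z=.036: 0.5318285946872331 2679
```

View pics/w11c.png

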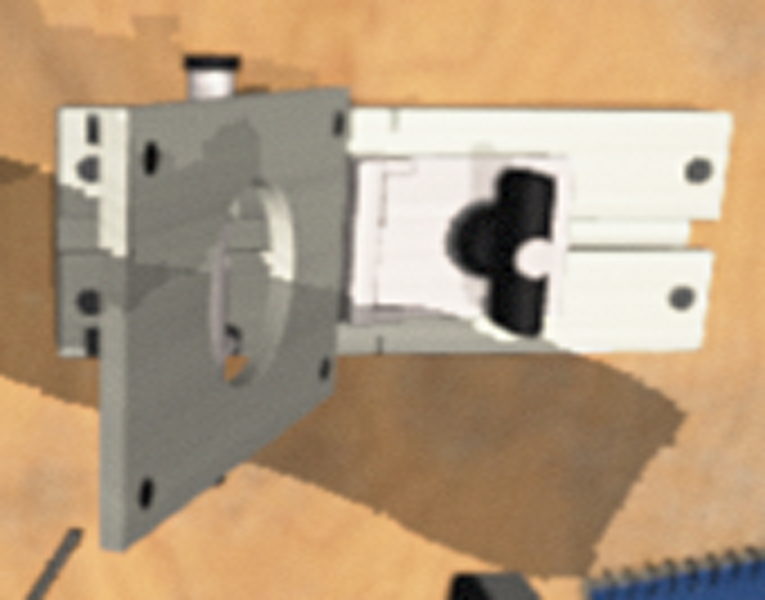

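```bash
python3 -c "
from station import env
print(env.close_job(), env.sense()['clock'])"
```

```text
the job is handed in; nothing more can be done
the job is handed in; nothing more can be done
```

The job is handed in. The bored plate is leaning on the rest with the gripper clear of it, and my last checks were within the limits. No verdict was given. The last clock reading before hand-in was 17.5 s.

**What I did:** I gripped the wing and slid the toe stop about 25 mm to the long 60° line. I turned the wing a quarter turn clockwise. I then lifted the bored plate from the block, tilted it back, lowered it onto the ledge, eased off, released it and backed away.

**Last checks:**

| Check | Measured | Limit |
|---|---|---|
| Toe stop | within about 1 mm of the 60° line before tightening; mark on the line after it | ±6 mm |
| Clamp wing | square across the slot, about 1.57 rad | over 1.25 rad |
| Plate lean | 0.534 rad (30.6°) | 0.44–0.61 rad |
| Plate yaw | about -1°, the same as the rest | within 0.1 rad |
| Plate centre | about 1–2 mm off the stop's middle | within 18 mm |
| Lower edge | against the lip | within 10 mm |

The plain plate looked unmoved in the last picture; I did not measure it.

**Disagreements and problems:**
- **Lip push:** seating the plate against the lip reached about 7.5 N sideways, above the clamp's nominal 5 N hold. The wing's axis read 0.579 m afterwards against 0.580 m before, so the stop did not visibly slip.
- **Side camera:** one side-view corner reading put the plate's centre up to 15 mm off in y. Depth from both fixed cameras agreed on the centred position, so I used those.
- **Tilt in the air:** joint 2 reached its limit at 28.5°. I added the last degree or so lower down.

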